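# Ready the bushing feeder for a batch of four

### The job

Get the bushing feeder ready for a batch of four: push the flanged bushing that has hung up in the sloped track down until it rests against the escapement's stop finger, and turn the preset knob until the whole numeral 4 shows in the small window. Leave the other things on the bench where they are.

Things in the scene. Friction and masses are not known exactly. Their poses are not given: they have to be found in the camera images.
- feeder: Fixed bench feeder: aluminium track sloping 15 deg, 340 long, 70 wide, on a base plate. Origin: on the track floor, on its centreline, half-way along, 115 mm above the bench. y: straight up the slope along the track; z: square off the floor; x: level, across it. Two steel lips, top 12.5 above the floor, 34 mm slot between, keep flanges down; above them the track is clear uphill of the stop.
- stop_face (a point): Middle of the uphill face of the stop finger, a fixed dark steel bar across the track, 14 to 30 mm above its floor; feeder frame: x 0, y -85, z 22 mm. A bushing rests on it when its axis is 15 mm uphill of it (y -70). Axes as the feeder's. The escapement's grey block beside it (feeder x over 48 mm, y -115 to -25) rises 34 mm above the floor.
- bushing_mid (a point): Loose bronze bushing in the track: barrel 30 dia, 36 mm high overall, on a flange 44 dia, 6 thick; 0.17 kg. Point: on its axis, 18 mm above the track floor; z along the axis. 23 mm of barrel stands clear above the lips, which hold it in. Friction keeps it where it is left; pushed along the track (1 to 2 N) it slides. Starts 50 to 200 mm uphill of its place at the stop.
- preset_grip (a point): Black bar knob on the counter's cover (72 mm above the bench), beside the track on the robot's side; upright axis. Bar 14 thick, 42 long, top 38 above the cover. Point: on the axis, 26 mm above the cover. z up; the bar's length lies along this point's y, so it is gripped across its x. It turns with the number wheel under the cover.
- preset_window (a point): Middle of the 30 x 23 mm window in the counter's cover, 46 mm from the knob's axis towards the foot of the track. One of the numerals 1 to 8 (16 mm high, black on white, 45 deg apart on the wheel) shows in it. The grey counter's cover is 136 mm square about the knob's axis.
- preset (a joint): Angle of knob and number wheel, rad; grows as the knob turns clockwise seen from above, and the numbers go up. 0 centres the 1 in the window, each 0.785 more the next number; 2.356 centres the 4, and the whole 4 is seen within 0.15 either side. Stops at 0 and 5.498. Turns against 0.05 N m, no detents, stays where left. Starts between 0.2 and 1.8.
- screwdriver: Bystander: screwdriver 190 mm long, lying on the bench to the right, nearest the robot. Origin: middle of its underside.
- multimeter: Bystander: yellow hand-held meter 165 x 85 x 43 mm, lying on the bench to the robot's right. Origin: middle of its underside.
- solvent: Bystander: bottle, 60 mm across and 165 mm high, standing on the bench to the left, beyond the bin. Origin: middle of its underside.
- partsbin: Bystander: open yellow bin 180 x 110 x 75 mm with spare bushings in it, on the bench to the robot's left. Origin: middle of its underside.
Mind the look-alikes: they are no part of the job. What is meant by the part that bears bushing_mid is not black or turquoise, and is the smaller of those in its own colour.

How it is judged:
By the outcome, as a careful person would: the job done as asked, in the order asked, and still so for the second after the job is handed in, with the robot touching nothing.
It also fails if it takes over 64 s, if anything falls off the work surface, if the arm or the gripper's body presses on something with over 40 N, if the wrist force passes 120 N, or if a joint passes its speed limit or range.

### The arm

A 7-joint arm with a two-finger parallel gripper is mounted at the origin on the work surface. World frame = base frame: x ahead of the robot, y to its left, z up, the work surface at z = 0. Lengths are in m, angles in rad, forces in N, time in s.
With the tool pointing down it reaches from about 0.4 to 0.85 m from the base axis. Payload 4.4 kg.
Tool frame: the origin (TCP) lies on the centre line of the jaws, within the pads' length; the fingertips stand 8 mm ahead of it and the grasp point (between the pads) lies 11 mm behind it; z points along the fingers, y is the line along which they close (so a half turn about z gives the same grasp; the last joint's range is limited). The gripper opens to 94 mm and grips with 3 to 60 N. Pads are 16 mm wide; open, the fingers measure 119 mm over their backs; the gripper's body (75 mm by 177 mm) begins 78 mm behind the grasp point.
Start: joints at [1.222, 0.628, 0.038, 1.517, -0.027, 0.996, -0.02], TCP at [0.181, -0.624, 0.213] pointing down, gripper open.
Joint ranges: [-3.06, 3.06], [-0.37, 2.12], [-1.25, 1.32], [0.18, 2.47], [-1.1, 4.24], [0.23, 1.98], [-2.94, 2.94]. Speed limits (rad/s): [2.57, 2.57, 3.14, 3.14, 3.14, 3.14, 3.14].

### API

Orientations are given as a unit quaternion [w, x, y, z].
In Python, from workcell import manip, fingers, kinematics, grab_frame, camera_params, ticket, status gives the robot as it stands. Calls block until the motion is done:
- manip.goto(position, orientation): joint-space move of the TCP to a pose.
- manip.move_linear(position, frame=None, v=0.15, contact_N=None): straight line of the TCP; frame=None keeps the orientation; v is the mean speed in m/s. With contact_N (N) it stops when the force on the tool has changed by that much, and returns True; else False.
- manip.move_joints(angles): joint-space move.
- fingers.grip(opening, grasp_force=None): finger opening in m; grasp_force is the grip in N (None keeps the last); returns when the fingers have stopped.
- manip.wait(seconds).
- kinematics.ik(position, orientation): joint angles nearest the present ones, or None.
- grab_frame(name): name is "scene" or "top" or "wrist"; returns the picture (384x512x3 uint8, red, green, blue); there is no depth.
- camera_params(name): a dict with "fx", "fy", "cx", "cy" (pixels), "pose" (4x4, takes a point from camera to world coordinates); the wrist camera has in their place "tool_from_camera" (4x4, takes a point from camera to tool coordinates, whose origin is the TCP and whose axes are the flange's). Camera axes: x right, y up, looking along -z (the intrinsics and any distortion apply to the point x, -y, -z); pixel columns grow to the right and rows downward; lengths in m; the calibration is good to about 2 mm. A picture is of the moment at which its call begins: read the wrist's pose just before it. camera_params takes no time and is no camera call.
A pose or a line that the arm cannot do raises manip.IKError and nothing moves.
- ticket.close_job(): hands the job in, once; it reports no verdict.
Readings, each from a call of its own:
- status.read_time_s(): time.
- status.read_q(): joint angles.
- status.read_qd(): joint speeds.
- status.read_joint_efforts(): joint torques, N m.
- status.read_ee_pos(): TCP position.
- status.read_tool_rot(): TCP orientation.
- status.read_contact_force(): force on the tool from outside, world axes, zero at the start.
- status.read_torque(): the same for the moment, N m.
- status.read_opening(): finger opening in m.
Only numpy, scipy, OpenCV 4.12 (cv2) and the standard library are available. Lean on these libraries where they do the work, as an engineer would, in place of code of your own. Each camera call takes 0.05 s, during which the arm holds its last target. There are 200 camera calls.

## Working session

There is one attempt and no reset: what is moved stays moved. The work goes in short steps, each a Python script; the robot and the scene stay as the last script left them, time stands still between calls to the robot, and variables do not carry over. Pictures are saved under pics/ and viewed, on a budget of 10 in all, crops included, one or two more only if the job needs it, and the job is handed in when it is done.

```bash
mkdir -p pics; ls; python3 - <<'E'
from workcell import *
import cv2,numpy as np
for n in ("scene","top"):
    cv2.imwrite(f"pics/{n}0.png",grab_frame(n)[:,:,::-1])
    p=camera_params(n);print(n,{k:(np.round(v,4).tolist() if k=="pose" else v) for k,v in p.items()})
p=camera_params("wrist");print(p)
print(status.read_time_s(),status.read_tool_rot(),status.read_ee_pos())
E
```

```text
pics
scene {'fx': 376.001016138618, 'fy': 376.001016138618, 'cx': 250.2501226952714, 'cy': 186.24396201916068, 'pose': [[-0.6228, -0.4695, 0.6258, 1.381], [0.7822, -0.3886, 0.4869, 0.5791], [0.0146, 0.7928, 0.6093, 0.8859], [0.0, 0.0, 0.0, 1.0]]}
top {'fx': 348.1007843013448, 'fy': 348.1007843013448, 'cx': 252.80917549847217, 'cy': 190.5250014198317, 'pose': [[-0.0232, 0.9914, -0.1291, 0.4308], [-0.9997, -0.0231, 0.0021, -0.0323], [-0.0009, 0.1291, 0.9916, 1.2493], [0.0, 0.0, 0.0, 1.0]]}
{'fx': 302.59534691522117, 'fy': 302.59534691522117, 'cx': 249.8332853373946, 'cy': 192.90166251303327, 'tool_from_camera': array([[ 5.16330034e-04,  9.57461258e-01,  2.88561385e-01,
         8.52439708e-02],
       [ 9.99999771e-01, -3.68038176e-04, -5.68155094e-04,
        -8.50195305e-04],
       [-4.37784885e-04,  2.88561613e-01, -9.57461228e-01,
        -1.72251277e-01],
       [ 0.00000000e+00,  0.00000000e+00,  0.00000000e+00,
         1.00000000e+00]])}
0.1 [-8.41621744e-04  9.90021088e-01  1.40916716e-01 -1.29738116e-04] [ 0.18123842 -0.62361361  0.21266168]
```

View pics/scene0.png

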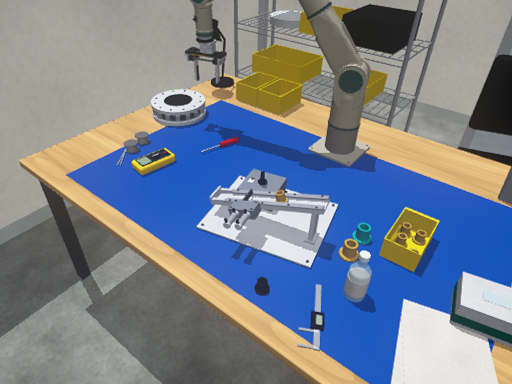

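View pics/top0.png

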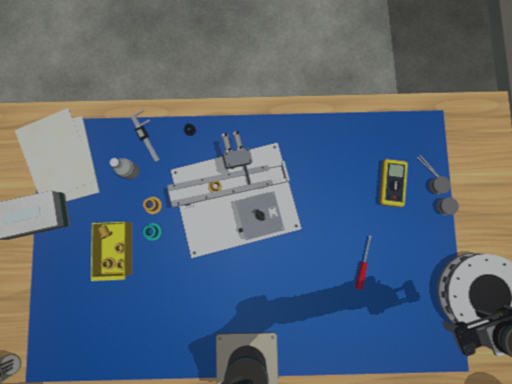

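The top view shows the track running from (170,195), its high end, to (285,172), its foot. The bronze bushing sits in it at (215,186). The look-alikes are a larger orange one at (152,205), a turquoise one at (152,231), a black one at (190,130) and the bronze ones in the bin. The in-track bushing fits the description, being bronze and the smaller. The knob is at (259,214) and the window at about (272,212). I'll confirm in an enlarged crop.

```bash
cat > h.py <<'E'
from workcell import *
import cv2,numpy as np
from scipy.spatial.transform import Rotation as R
def rot(q): return R.from_quat([q[1],q[2],q[3],q[0]]).as_matrix()
def quat(M): x,y,z,w=R.from_matrix(M).as_quat(); return [w,x,y,z]
def campose(n):
    p=camera_params(n)
    if n!="wrist": return p,np.array(p["pose"])
    T=np.eye(4);T[:3,:3]=rot(status.read_tool_rot());T[:3,3]=status.read_ee_pos()
    return p,T@p["tool_from_camera"]
def p2w(p,T,u,v,z):
    d=T[:3,:3]@np.array([(u-p["cx"])/p["fx"],-(v-p["cy"])/p["fy"],-1]); o=T[:3,3]
    return o+d*(z-o[2])/d[2]
def w2p(p,T,X):
    c=T[:3,:3].T@(np.asarray(X)-T[:3,3]); return np.array([p["cx"]+p["fx"]*c[0]/-c[2],p["cy"]-p["fy"]*c[1]/-c[2]])
def down(yaw): # tool z down, tool y (closing line) at yaw in world
    y=np.array([np.cos(yaw),np.sin(yaw),0]);z=np.array([0,0,-1.]);return quat(np.c_[np.cross(y,z),y,z])
E
python3 - <<'E'
from h import *
im=grab_frame("top")[110:260,140:310,::-1]
cv2.imwrite("pics/c.png",cv2.resize(im,None,fx=4.5,fy=4,interpolation=cv2.INTER_CUBIC) if 0 else cv2.resize(im,None,fx=4,fy=4,interpolation=cv2.INTER_CUBIC))
p,T=campose("top")
for n,u,v,z in [("knob",259,214,.11),("bush",215,186,.15),("hi",170,195,.16),("lo",285,172,.075),("c1",276,145,.01),("c2",300,228,.01),("c3",193,254,.01),("win",272,212,.072)]: print(n,p2w(p,T,u,v,z).round(3))
E
```

```text
knob [ 0.501 -0.053  0.11 ]
bush [0.591 0.086 0.15 ]
hi [0.564 0.227 0.16 ]
lo [ 0.645 -0.146  0.075]
c1 [ 0.758 -0.123  0.01 ]
c2 [ 0.454 -0.199  0.01 ]
c3 [0.372 0.18  0.01 ]
win [ 0.509 -0.098  0.072]
```

View pics/c.png

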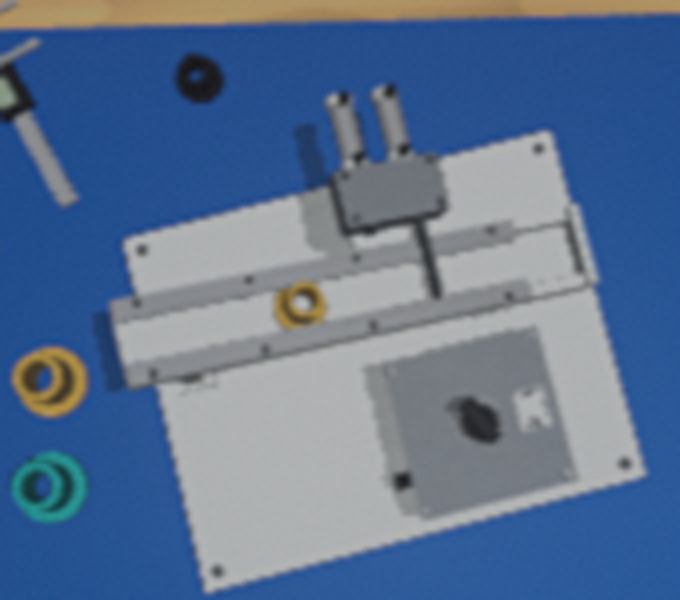

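The enlarged crop confirms it. The in-track bushing at crop (300,303) is bronze and smaller than the orange one at (50,382), so it is the target. Next is a closer look with the wrist camera.

```bash
python3 - <<'E'
from h import *
manip.goto([0.45,-0.01,0.30],down(-np.pi/2))
p,T=campose("wrist"); np.save("T1.npy",T)
im=grab_frame("wrist"); cv2.imwrite("pics/w1raw.png",im[:,:,::-1])
cv2.imwrite("pics/w1.png",cv2.resize(im[:,:,::-1],(800,600),interpolation=cv2.INTER_CUBIC))
print(status.read_time_s(),status.read_q(),status.read_ee_pos())
E
```

```text
2.6 [ 0.14457089  0.24380029 -0.22977109  1.91684851  0.06605752  0.98833998
 -1.68728143] [ 0.45010524 -0.01076743  0.29986804]
```

View pics/w1.png

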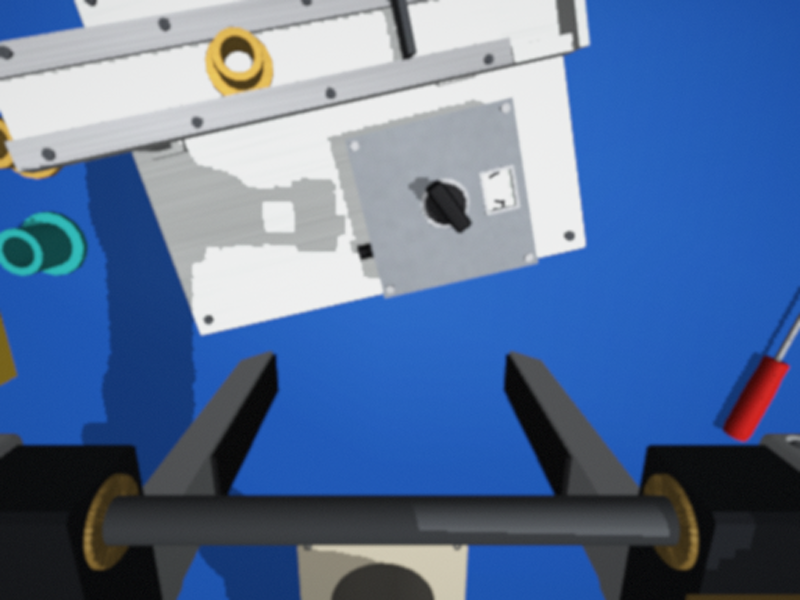

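The wrist view shows the bushing at (239,62), the stop finger at (403,28), the knob at (447,203) and the window at (498,190). The cover screws are at (354,146), (507,107), (530,258) and (390,290). The numeral needs a closer look.

```bash
python3 - <<'E'
from h import *
p=camera_params("wrist");T=np.load("T1.npy");s=512/800
S=[p2w(p,T,u*s,v*s,.072) for u,v in [(354,146),(507,107),(530,258),(390,290)]]
print(np.round(S,4),np.mean(S,0).round(4)); 
d=(S[0]-S[1])+(S[3]-S[2]);print("uphill yaw",np.arctan2(d[1],d[0]))
e=(S[1]-S[2])+(S[0]-S[3]);print("perp yaw",np.arctan2(e[1],e[0])-0)
print("knob bar",[p2w(p,T,u*s,v*s,.11).round(4) for u,v in [(432,184),(465,226)]])
manip.goto([0.43,-0.07,0.16],down(-np.pi/2))
p,T=campose("wrist"); np.save("T2.npy",T)
im=grab_frame("wrist")[:,:,::-1]; cv2.imwrite("pics/w2raw.png",im)
c=[w2p(p,T,x) for x in S];print(np.round(c,1))
u,v=np.mean(c,0).astype(int);u0=max(u-100,0);v0=max(v-75,0);print(u0,v0)
cv2.imwrite("pics/w2.png",cv2.resize(im[v0:v0+150,u0:u0+200],None,fx=4,fy=4,interpolation=cv2.INTER_CUBIC))
print(status.read_time_s())
E
```

```text
[[ 0.5452  0.0191  0.072 ]
 [ 0.5742 -0.1019  0.072 ]
 [ 0.4534 -0.1302  0.072 ]
 [ 0.425  -0.0097  0.072 ]] [ 0.4995 -0.0557  0.072 ]
uphill yaw 1.8043371122049328
perp yaw 0.23271047729684838
knob bar [array([ 0.5173, -0.0411,  0.11  ]), array([ 0.4861, -0.067 ,  0.11  ])]
[[139.6  63.9]
 [292.7  23.2]
 [319.1 175.8]
 [184.9 206.2]]
134 42
3.3083
```

View pics/w2.png

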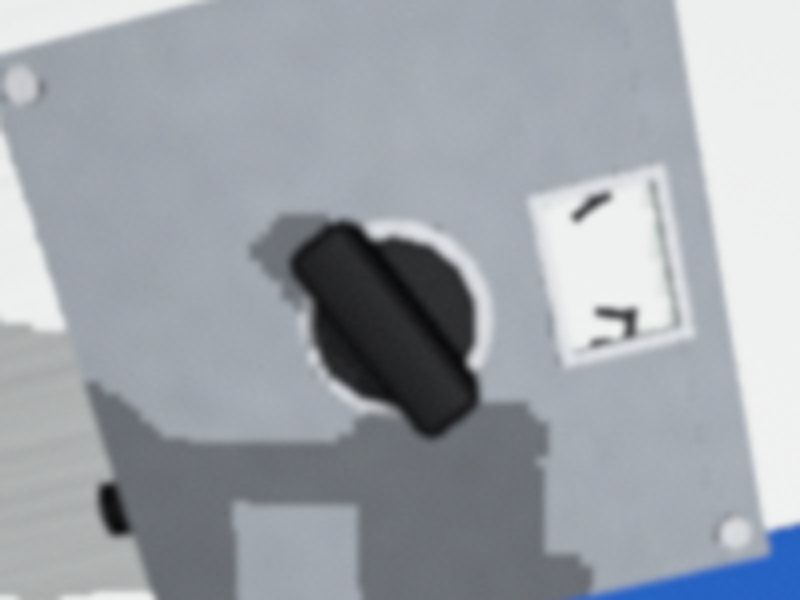

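The window shows fragments of two numerals, at crop (590,205) and (615,320), so the wheel is about half-way between two numbers. The bushing comes first, and I want a good view of it and the stop.

```bash
python3 - <<'E'
from h import *
manip.goto([0.53,0.03,0.26],down(1.804-np.pi))
fingers.grip(0.0,20)
p,T=campose("wrist"); np.save("T3.npy",T)
im=grab_frame("wrist")[:,:,::-1]; cv2.imwrite("pics/w3raw.png",im)
cv2.imwrite("pics/w3.png",cv2.resize(im[0:270,100:460],None,fx=2.2,fy=2.2,interpolation=cv2.INTER_CUBIC))
print(status.read_time_s(),status.read_opening(),status.read_q(),status.read_ee_pos())
E
```

```text
5.5 0.001078462494812752 [ 0.07482177  0.41310999 -0.26276998  1.78404048  0.12754276  0.96100893
 -1.57768108] [0.52998365 0.03000421 0.25998857]
```

View pics/w3.png

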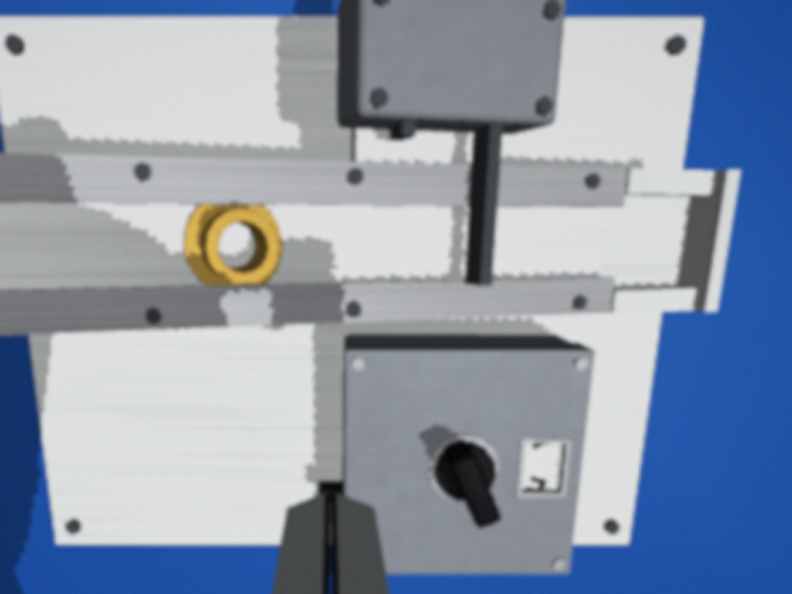

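In this view the bushing's barrel-top centre is at (242,244). The top edge of the stop finger's uphill face is at about (484,215), and the slot's inner edges at the bushing are at y = 203 and 287.

```bash
cat >> h.py <<'E'
YAW=1.804; a=np.radians(15)
yh=np.array([np.cos(YAW),np.sin(YAW),0]); xh=np.array([np.sin(YAW),-np.cos(YAW),0])
ey=yh*np.cos(a)+[0,0,np.sin(a)]; ez=-yh*np.sin(a)+np.array([0,0,np.cos(a)])
E
python3 - <<'E'
from h import *
from scipy.optimize import least_squares
p=camera_params("wrist");T=np.load("T3.npy")
raw=lambda u,v:np.array([u/2.2+100,v/2.2])
# O=(X0,Y0,.115)
F=lambda O,x,y,z:np.array([O[0],O[1],.115])+x*xh+y*ey+z*ez
def res(q):
    O=q[:2];yb=q[2]
    r=list(w2p(p,T,F(O,0,yb,.036))-raw(242,244))
    r.append((w2p(p,T,F(O,0,-.085,.030))-raw(484,215))[0])
    r.append((w2p(p,T,F(O,-.017,yb,.0125))-raw(240,287))[1])
    r.append((w2p(p,T,F(O,.017,yb,.0125))-raw(240,203))[1])
    # lip screws unknown; 
    return r
s=least_squares(res,[.6,.03,.06]);print(s.x,s.fun)
O=s.x[:2]
# check: stop bottom edge & counter relation, barrel dia
pr=lambda X:((w2p(p,T,X)-[100,0])*2.2).round(0)
print("barrel ends",[pr(F(O,x,s.x[2]+y,.036)) for x,y in[(.015,0),(-.015,0),(0,.015),(0,-.015)]])
print("stop bottom",pr(F(O,0,-.085,.014)),"block corner hi",pr(F(O,.048,-.025,.034)),pr(F(O,.048,-.115,.034)))
print("track ends outer",[pr(F(O,x,y,.0125)) for x,y in[(.035,-.17),(-.035,-.17)]])
K=np.array([.4995,-.0557,.072]);d=K-np.r_[O,.115];print("knob in feeder",d@xh,d@yh)
print("start/stop TCP world",F(O,0,s.x[2],.02),F(O,0,-.07,.02))
E
```

```text
[0.59962693 0.06824358 0.0249332 ] [-0.01641856  0.98691632  0.01840947 -1.17418574  0.06810999]
barrel ends [array([241., 207.]), array([243., 284.]), array([204., 246.]), array([279., 246.])]
stop bottom [468. 243.] block corner hi [361. 121.] [558. 129.]
track ends outer [array([629., 168.]), array([612., 311.])]
knob in feeder -0.1260594223812807 -0.097449660889377
start/stop TCP world [0.59525755 0.08663902 0.1407717 ] [ 0.61644866 -0.00257722  0.11620118]
```

The fit agrees with independent features: the block corner, the barrel diameter and the track end. The bushing is at y≈+25 mm, so it has about 95 mm to go. Pushing now.

```bash
cat >> h.py <<'E'
O=np.array([0.5996,0.0682,.115])
F=lambda x,y,z:O+x*xh+y*ey+z*ez
Q=down(YAW-np.pi)
E
python3 - <<'E'
from h import *
up=np.array([0,0,.008])
P=lambda y:F(0,y,.019)+up
manip.goto(P(.078)+[0,0,.09],Q)
manip.move_linear(P(.078),v=.12,contact_N=8)
f0=status.read_contact_force()
def yy(): return (np.array(status.read_ee_pos())-up-O)@ey
print("y",yy(),f0)
r=manip.move_linear(P(-.030),v=.06,contact_N=5);print(r,yy(),status.read_contact_force()-f0)
if not r:
    r=manip.move_linear(P(-.056),v=.03,contact_N=5);print(r,yy(),status.read_contact_force()-f0)
print(status.read_time_s())
p,T=campose("wrist"); np.save("T4.npy",T)
im=grab_frame("wrist")[:,:,::-1]; cv2.imwrite("pics/w4raw.png",im)
E
```

```text
y 0.07799542888624023 [ 0.8708654  -0.14050828 -0.09712761]
False -0.02978830972048656 [-1.03406562  0.1376826  -0.22871427]
True -0.045327088555963777 [-0.48088995  1.39635949  1.51124275]
9.4833
```

```bash
python3 - <<'E'
from h import *
q=np.array(status.read_ee_pos())
manip.move_linear(q+.012*ey,v=.08)
manip.move_linear(q+.012*ey+[0,0,.06],v=.15)
fingers.grip(0.06)
manip.goto([0.50,-0.03,0.26],Q)
p,T=campose("wrist"); np.save("T5.npy",T)
im=grab_frame("wrist")[:,:,::-1]; cv2.imwrite("pics/w5raw.png",im)
pr=lambda X:(w2p(p,T,X)).round(0)
print("expected top centre y=-70:",pr(F(0,-.07,.036)),[pr(F(0,-.07+d,.036)) for d in(.015,-.015)],pr(F(0,-.085,.03)))
u,v=pr(F(0,-.07,.036)).astype(int)
v0=max(v-50,0);print(u-66,v0)
cv2.imwrite("pics/w5.png",cv2.resize(im[v0:v0+150,u-66:u+134],None,fx=4,fy=4,interpolation=cv2.INTER_CUBIC))
print(status.read_time_s())
E
```

```text
expected top centre y=-70: [256.  64.] [array([240.,  64.]), array([271.,  65.])] [269.  66.]
190 14
12.075
```

View pics/w5.png

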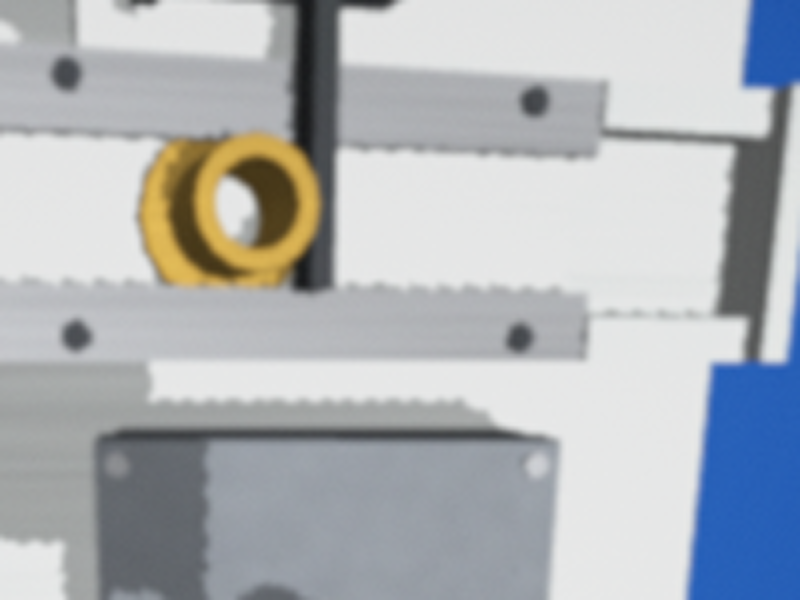

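The bushing's barrel top, at crop (257,203), overlaps the stop at x≈316, within about 1 mm of the predicted resting place (264,200). I'll press once more, a little harder, to confirm it is seated and doesn't move.

```bash
python3 - <<'E'
from h import *
up=np.array([0,0,.008]);P=lambda y:F(0,y,.019)+up
yy=lambda:(np.array(status.read_ee_pos())-up-O)@ey
fingers.grip(0.0,20)
manip.goto(P(-.030)+[0,0,.05],Q)
manip.move_linear(P(-.030),v=.1,contact_N=8)
for n in (2.5,10):
    f0=status.read_contact_force()
    r=manip.move_linear(P(-.056),v=.025,contact_N=n);print(n,r,yy(),np.array(status.read_contact_force())-f0)
q=np.array(status.read_ee_pos())
manip.move_linear(q+.012*ey,v=.08); manip.move_linear(q+.012*ey+[0,0,.07],v=.15)
fingers.grip(0.05)
print(status.read_time_s())
# knob options
K=np.array([.4998,-.0555,.072+.026-.011+.004])
from itertools import product
for yaw in (.693-np.pi/2,.693+np.pi/2):
    for d in (0,-1.2,-2.0): print(round(yaw,2),d,None if (j:=kinematics.ik(K,down(yaw+d))) is None else np.round(j,2))
E
```

```text
2.5 True -0.045276181982725115 [1.43363043 0.49852749 0.79197383]
10 True -0.04526068908260641 [-1.63100016  0.80222326 -0.20236299]
17.1167
-0.88 0 [ 0.28  0.63 -0.34  2.03  0.38  0.54 -1.2 ]
-0.88 -1.2 [ 0.12  0.61 -0.09  2.03  0.11  0.5  -2.13]
-0.88 -2.0 [-0.01  0.61  0.09  2.04 -0.11  0.5  -2.71]
2.26 0 [ 0.71  0.85 -1.06  2.02  0.99  0.91  1.35]
2.26 -1.2 [ 0.59  0.75 -0.84  2.02  0.83  0.75  0.3 ]
2.26 -2.0 [ 0.47  0.68 -0.62  2.02  0.66  0.64 -0.33]
```

Seated: the second press, at 10 N, stopped at the same place (-45.3 mm). Next is the knob: turn it about 1.25 rad clockwise, then look.

```bash
cat >> h.py <<'E'
K=np.array([.4998,-.0555,.087])
def turn(y0,d):
    manip.goto(K+[0,0,.06],down(y0))
    manip.move_linear(K,v=.12,contact_N=15)
    fingers.grip(0.0,25)
    n=int(np.ceil(abs(d)/.25))
    for k in range(1,n+1): manip.goto(K,down(y0+d*k/n))
    print("tau",np.round(status.read_torque(),2),"F",np.round(status.read_contact_force(),1),"open",status.read_opening())
    fingers.grip(0.05)
    manip.move_linear(K+[0,0,.06],v=.15)
def look(name,yaw=-np.pi/2):
    manip.goto([0.43,-0.07,0.17],down(yaw))
    p,T=campose("wrist"); im=grab_frame("wrist")[:,:,::-1]; cv2.imwrite(f"pics/{name}raw.png",im)
    u,v=w2p(p,T,K).astype(int);u0=max(u-100,0);v0=max(v-75,0)
    cv2.imwrite(f"pics/{name}.png",cv2.resize(im[v0:v0+150,u0:u0+200],None,fx=4,fy=4,interpolation=cv2.INTER_CUBIC))
    print(u0,v0,status.read_time_s()); np.save(f"T{name}.npy",T)
E
python3 - <<'E'
from h import *
p=camera_params("wrist");T=np.load("T2.npy")
A,B=[p2w(p,T,134+u/4,42+v/4,.11) for u,v in[(322,242),(455,418)]]
d=A-B;y=np.arctan2(d[1],d[0]);print("bar yaw",y,"centre",(A+B)/2,np.linalg.norm(d),"q guess",YAW-y)
turn(y-np.pi/2,-(2.356-(YAW-y)))
look("k1")
E
```

```text
bar yaw 0.6469790629343701 centre [ 0.50016581 -0.05567061  0.11      ] 0.038839976377248696 q guess 1.15702093706563
tau [0.08 0.25 0.  ] F [-0.9  0.7  7.1] open 0.03193681284786538
132 46 21.8917
```

View pics/k1.png

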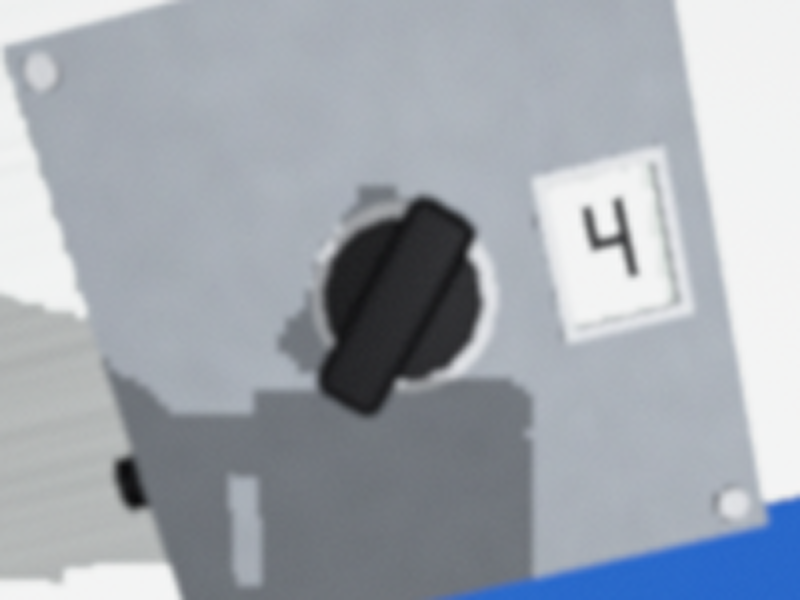

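```bash
python3 - <<'E'
from h import *
p=camera_params("wrist");T=np.load("Tk1.npy")
A,B=[p2w(p,T,132+u/4,46+v/4,.11) for u,v in[(448,215),(350,397)]]
d=A-B;y=np.arctan2(d[1],d[0]);print("bar yaw",y,(A+B)/2,"q",YAW-y,(YAW-y)%np.pi)
K0=K*[1,1,0]+[0,0,.07]
f=lambda u,v:p2w(p,T,132+u/4,46+v/4,.07)-K0
four=f(610,237);win=np.mean([f(*c) for c in[(533,178),(664,148),(692,315),(570,342)]],0)
g=lambda d:np.arctan2(d[1],d[0]);print("4 ang",g(four),"win ang",g(win),"diff cw to go",g(four)-g(win),"downhill",YAW-np.pi)
E
```

```text
bar yaw -0.5202767257070408 [ 0.50018726 -0.05563137  0.11      ] q 2.324276725707041 2.324276725707041
4 ang -1.2912591173488854 win ang -1.342901857878501 diff cw to go 0.051642740529615594 downhill -1.337592653589793
```

The whole 4 shows at crop (610,237), nearly centred in the window, with an estimated angle of 2.30–2.32 against 2.356 ± 0.15. Last check: bushing and bystanders.

```bash
python3 - <<'E'
from h import *
manip.goto([0.50,-0.03,0.27],Q)
p,T=campose("wrist");im=grab_frame("wrist")[:,:,::-1]
a=cv2.resize(im[0:200,150:400],None,fx=2,fy=2,interpolation=cv2.INTER_CUBIC)
manip.goto([0.25,-0.45,0.3],down(-np.pi/2))
t=grab_frame("top")[:,:,::-1];o=cv2.imread("pics/top0.png")
d=cv2.absdiff(t,o).max(2)
for n,(u,v,w) in dict(solvent=(122,167,18),bin=(111,250,28),meter=(394,183,20),orange=(152,205,11),turq=(152,231,11),black=(190,130,9),sdtip=(368,245,9)).items(): print(n,(d[v-w:v+w,u-w:u+w]>40).sum(),end="; ")
b=t[110:310,140:400]
c=np.zeros((600,520,3),np.uint8);c[:400,:500]=a;c[400:,:260]=b;c[400:,260:]=o[110:310,140:400]
cv2.imwrite("pics/f.png",c);print(status.read_time_s(),status.read_contact_force())
E
```

```text
solvent 0; bin 0; meter 0; orange 0; turq 0; black 0; sdtip 0; 24.35 [ 0.9651145  -0.44350459 -0.40893764]
```

View pics/f.png

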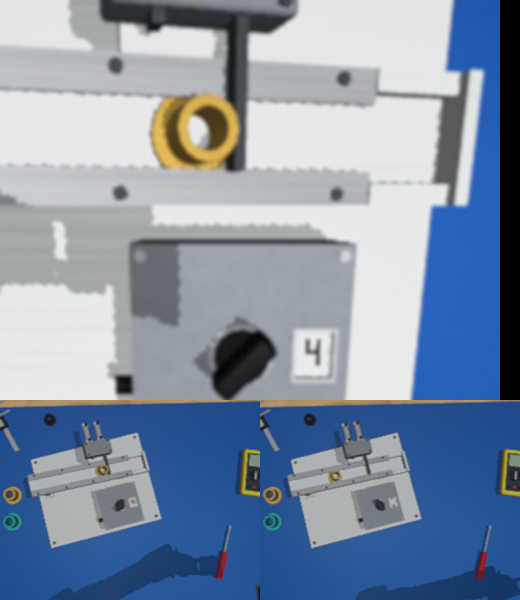

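The bushing is against the stop at (207,128), the whole 4 shows at (313,352), and everything else matches the starting picture. Handing in.

```bash
python3 -c "
from workcell import *
ticket.close_job();print(status.read_time_s())"
```

```text
the job is handed in; nothing more can be done
the job is handed in; nothing more can be done
```

The bushing is down against the stop finger, the whole 4 shows in the window, and the job is handed in. The last clock reading before hand-in was 24.4 s.

- **Bushing:** I pushed the small bronze bushing about 95 mm down the track until it met the stop. A second press with a 10 N threshold ended at the same place, -45.3 mm, so it is seated. In the pictures it lies within about 1–2 mm of the predicted resting place, which is about the calibration error.
- **Knob:** I then turned it about 1.2 rad clockwise. The picture puts it at about 2.30–2.32 rad, within the 2.356 ± 0.15 allowed.
- **Other things on the bench:** The before-and-after top pictures show no change at the bin, solvent bottle, multimeter, screwdriver shaft or the look-alike bushings. The robot was clear of everything at hand-in.
- **One reading that disagreed:** While gripping the knob, the fingers read 32 mm open instead of the bar's 14 mm. They probably held it askew or on its hub, and I did not look into it further. The knob still turned as intended, and the picture confirms the result.

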